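# Hold the bean doser open at the third click

### The arm

A 6-joint arm with a two-finger parallel gripper is mounted at the origin on the work surface. World frame = base frame: x ahead of the robot, y to its left, z up, the work surface at z = 0. Lengths are in m, angles in rad, forces in N, time in s.
With the tool pointing down it reaches from about 0.375 to 0.925 m from the base axis. Payload 5.7 kg.
Tool frame: the origin (TCP) lies at the very end of the fingers, on their centre line; the grasp point (between the pads) lies 19 mm behind it; z points along the fingers, y is the direction in which the jaws open and shut (so a half turn about z gives the same grasp; the last joint's range is limited). The gripper opens to 85 mm and grips with 20 to 120 N. Pads are 22 mm wide; open, the fingers measure 114 mm over their backs; the gripper's body (76 mm by 85 mm) begins 54 mm behind the grasp point. The pads swing forward as they close: fully open they stand 13 mm farther back than shut.
Start: joints at [1.037, 0.359, 1.51, -0, 1.272, -0.115], TCP at [0.244, 0.548, 0.231] pointing down, gripper open.
Joint ranges: [-2.97, 2.97], [-1.01, 2.36], [0.21, 2.38], [-0.96, 4.11], [0.2, 2.71], [-2.98, 2.98]. Speed limits (rad/s): [2.39, 2.39, 3.14, 3.14, 3.14, 3.14].

### API

Orientations are given as a 3x3 rotation matrix whose columns are the frame's x, y, z axes.
In Python, from plant import readout, imaging, env gives the robot as it stands.
- The arm moves only by the shell command python3 -m handwheel 'ROWS'. ROWS is JSON, a list of rows, each a list of 7 numbers: the gripper's target within -1 to 1 (shut at 1, half-way at 0, fully open at -1), then the shift along the tool's x, y, z in m, then the turn, a rotation vector about the tool's x, y, z in rad. In form: [[hand, x, y, z, wx, wy, wz], ...]. A call has 1 to 10 rows; each row is the pose to reach, as a shift and turn from the pose commanded when the call began, along the tool's axes at that moment; what a row does not reach only later rows make up. A row lasts 1/10 s, in which the tool goes at most 50 mm and 8.59 degrees, less where a joint would pass 70% of its speed; a pose out of reach is approached as far as the arm can. A call with a gripper value outside its range is refused whole. The fingers move at their own pace and stop on an object; the grip force is fixed at half the most. Time passes only in rows, so rows that repeat a pose let the fingers close. It gives the time, the measured TCP pose, the force and the opening at its end, in the units of the state.
- readout.read_state(): the state, without advancing time (a new reading comes with each control period).
- imaging.read_camera(name): name is "scene" or "side" or "wrist"; returns the picture (384x512x3 uint8, red, green, blue); there is no depth.
- imaging.camera_params(name): a dict with "fx", "fy", "cx", "cy" (pixels), "k1" (the pictures are not rectified: a ray, as slopes to the right and down, at radius r is drawn at 1 + k1 r^2 times it, then the intrinsics apply), "rvec" (rotation vector, rad) and "tvec" (3), from world to camera coordinates, as OpenCV has them. Camera axes: x right, y down, z forward; pixel columns grow to the right and rows downward; lengths in m; the calibration is good to about 2 mm. A picture is of the moment at which its call begins: read the wrist's pose just before it. camera_params takes no time and is no camera call; for the wrist camera it gives the pose at the moment of the call.
- env.sign_off(): hands the job in, once; it reports no verdict.
The state is a dict: "time_s": time; "joint_positions": joint angles; "dq": joint speeds; "effort": joint torques, N m; "position": TCP position; "eef_rot": TCP orientation; "force": force on the tool from outside, world axes, zero at the start; "torque": the same for the moment, N m; "finger_gap": opening from 0.0 (shut) to 1.0 (fully open).
Only numpy, scipy, OpenCV 4.12 (cv2) and the standard library are available. Lean on these libraries where they do the work, as an engineer would, in place of code of your own. Each camera call takes 0.05 s, during which the arm holds its last target.

### The job

The bean doser's crank pin (steel shaft, square wooden grip) stands in its drilled block on the step shelf: take it out and put its shaft down through the eyelet at the end of the dial's arm, before turning anything. With the pin, never touching the doser or dial with the robot itself, swing the sprung dial clockwise seen from above past the first two clicks to the third (arm over the third pip) without overrunning it. Finish while holding it there: keep gripping the pin, still through the eyelet, against the return spring, and leave the mug, dripper, jar and glass lid undisturbed.

Things in the scene. Friction and masses are not known exactly. Their poses are not given: they have to be found in the camera images.
- pin: the crank pin, 126 mm tall, 60 g, upright; origin at the centre of its lower end, z up along it. Steel shaft 9 mm in diameter up to 70 mm (foot chamfered 2 mm), round steel collar 22 mm in diameter from 70 to 76 mm, square light-wood grip 18 x 18 mm from 76 to 126 mm, flat sides across x and y. Starts standing loosely, lower 30 mm in the block's hole
- pin_tip (a point): centre of the lower end of the pin's shaft (same point as the pin's origin)
- pin_grip (a point): point in the pin's wooden grip to grasp, on the axis, 105 mm above the lower end
- pin_block: dark wood block 50 x 50 x 35 mm, fixed on the low step; origin at the centre of its underside; an 11 mm hole 30 mm deep goes straight down in the middle of its top
- shelf: stained pine step shelf, fixed, 240 mm deep (x) and 320 mm wide (y); origin on the counter under its middle. Low step (top 50 mm above the counter) on its -x half, high step (top 100 mm) on its +x half, which carries the dripper, jar and lid
- doser: bean doser, fixed: white ceramic drum 124 mm in diameter, 130 mm high, flat top with the steel dial on it; origin on the counter on the drum's axis. A chute sticks out 108 mm from the axis on its +x side, 97 to 119 mm above the counter. On its top, 55 mm from the axis, three dark pips mark the three clicks
- dial_axis (a point): point on the dial's vertical turning axis, 144 mm above the counter, level with the tops of dial disc (80 mm in diameter) and eyelet; a cap in the middle is 5 mm higher. The dial's 10 mm wide arm passes just over the pips and at rest points 210 degrees counterclockwise from the doser's +x axis
- eyelet (a point): centre of the eyelet's mouth (its upper face), on the dial's arm 85 mm from the dial axis, z up; moves with the dial. The eyelet is a steel ring 32 mm outside, 12 mm thick, with a vertical through hole 14 mm in diameter, open below down to the counter
- dial (a joint): dial angle, rad: 0 at rest on its stop, growing clockwise seen from above; clicks at 0.349, 0.698 and 1.047, hard stop at 1.40. A spring always drives it back to 0 (it never stays on a click by itself): 0.2 Nm at rest, 0.36 Nm at the third click, plus up to 0.1 Nm either way around the clicks: 1 to 6 N at the eyelet
- mug: bystander: brown mug, 76 mm in diameter, 85 mm high, below the doser's chute; origin at the centre of its underside
- dripper: bystander: steel cone dripper, 104 mm in diameter at its rim, 78 mm high, on the high step; origin at the centre of its underside
- jar: bystander: closed white ceramic jar, 80 mm in diameter, 88 mm high, on the high step; origin at the centre of its underside
- lid_clip: bystander, fixed on the high step: sprung steel clip holding a glass lid 132 mm in diameter upright (top 148 mm above the step), its flat sides across x; origin at the centre of the clip's underside
Things that resemble listed ones, but are neither listed nor needed, are in the scene too. Leave any blue look-alike of the pin alone. What is shaped like the doser but purple is not meant.

How it is judged:
On the way, in this order (a step that is already met when the one before it is completed fails the run):
1. the pin is gripped and lifted clear of its block, the dial still at rest (contact force between the fingers and pin above 1 N and z of pin_tip in the frame of pin_block above 0.04 m and value of joint dial below 0.15 rad), for 0.1 s.
2. the pin's shaft is through the eyelet, the dial not yet at the first click (z of pin_tip in the frame of eyelet below -0.018 m and horizontal distance between pin_tip and eyelet below 0.015 m and value of joint dial below 0.25 rad), for 0.1 s.
At the end, for the whole second after the job is handed in: the dial stands still at the third click (1.047 rad within 0.12), held against its spring by the pin (at least 0.5 N between them), the pin's end at least 18 mm below the eyelet's upper face and within 15 mm of its centre sideways, and the fingers gripping the pin (over 1 N) (z of pin_tip in the frame of eyelet below -0.018 m and horizontal distance between pin_tip and eyelet below 0.015 m and contact force between the fingers and pin above 1 N and value of joint dial between 0.927 and 1.167 rad and velocity of joint dial between -0.1 and 0.1 rad/s and contact force between pin and doser above 0.5 N); the arm keeps its last pose, push and grip.
It fails at once if the dial is overrun past the third click (beyond 1.25 rad) (value of joint dial above 1.25 rad).
It fails at once if the robot itself touches the doser or its dial (over 1 N) (contact force between any of the fingers, the arm and doser above 1 N).
It fails at once if the mug is displaced more than 20 mm or tipped (distance of mug from where it was at the start of the episode above 0.02 m or angle between mug's own z axis and vertical above 0.3 rad).
It fails at once if the dripper or jar is displaced more than 20 mm or tipped ((distance of jar from where it was at the start of the episode above 0.02 m or angle between jar's own z axis and vertical above 0.3 rad) or (distance of dripper from where it was at the start of the episode above 0.02 m or angle between dripper's own z axis and vertical above 0.3 rad)).
It fails at once if the robot or the pin bumps the glass lid (over 2 N) (contact force between any of the fingers, the arm and lid_clip above 2 N or contact force between pin and lid_clip above 2 N).
It also fails if it takes over 48 s, if anything falls off the work surface, if the arm or the gripper's body presses on something with over 40 N, if the wrist force passes 120 N, or if a joint passes its speed limit or range.

## Working session

There is one attempt and no reset: what is moved stays moved. The work goes in short steps, Python scripts to look and compute and a shell command to move; the robot and the scene stay as the last step left them, time stands still between calls to the robot, and variables do not carry over. Pictures are saved under pics/ and viewed, and the job is handed in when it is done.

```bash
ls; mkdir -p pics
python3 - <<'E'
from plant import readout, imaging
import cv2
s=readout.read_state()
print({k:s[k] for k in ('time_s','position','eef_rot','force','finger_gap')})
for n in ('scene','side','wrist'):
    p=imaging.camera_params(n); print(n,p)
    cv2.imwrite(f'pics/{n}0.png',imaging.read_camera(n)[:,:,::-1])
E
```

```text
pics
{'time_s': 0.0, 'position': array([0.2436459 , 0.54755686, 0.23042855]), 'eef_rot': array([[-9.13592430e-01,  4.06629965e-01, -9.71658846e-04],
       [ 4.06631054e-01,  9.13591079e-01, -1.58933353e-03],
       [ 2.41428216e-04, -1.84710974e-03, -9.99998265e-01]]), 'force': array([ 0.22594755,  0.2088063 , -0.37431994]), 'finger_gap': 1.0008273958447453}
scene {'fx': 359.1069180543217, 'fy': 359.1069180543217, 'cx': 262.260563747124, 'cy': 188.7413359340289, 'k1': 0.012463245320998493, 'rvec': array([ 2.29827941,  0.57356941, -0.25587797]), 'tvec': array([-0.4974071 , -0.02401758,  1.36159102])}
side {'fx': 477.93123701191627, 'fy': 477.93123701191627, 'cx': 250.99872879493478, 'cy': 195.59855794474774, 'k1': -0.10167268522857113, 'rvec': array([ 2.2403108 , -0.72299951,  0.29233556]), 'tvec': array([-0.41203573,  0.31011119,  1.18484787])}
wrist {'fx': 290.47016504080483, 'fy': 290.47016504080483, 'cx': 256.4904275898567, 'cy': 189.0972331149062, 'k1': -0.008050635005685145, 'rvec': array([-2.43198667, -1.58072351, -0.21957119]), 'tvec': array([-0.59835096, -0.03600318,  0.37750441])}
```

View pics/scene0.png

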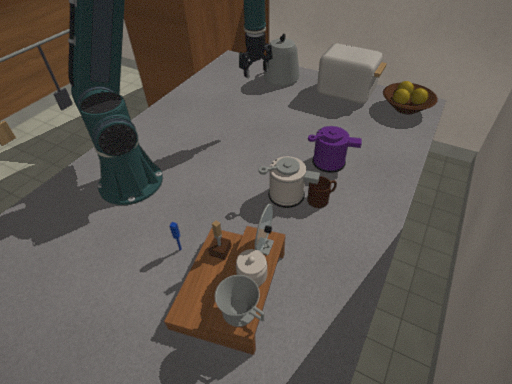

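View pics/side0.png

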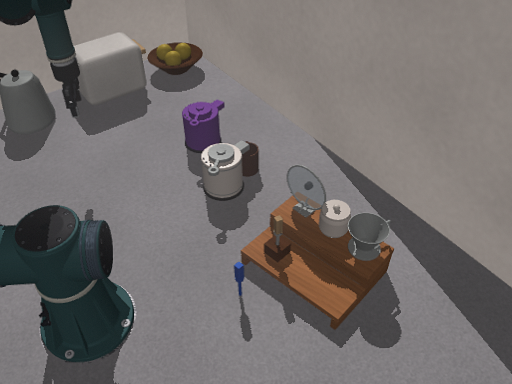

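View pics/wrist0.png

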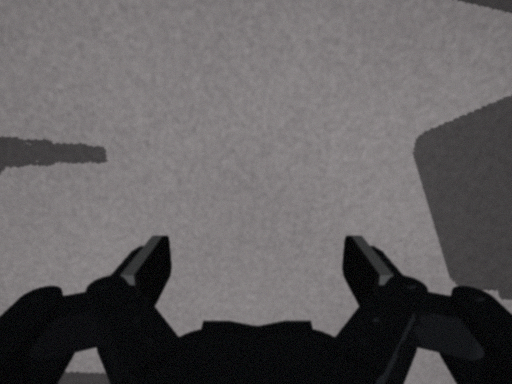

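```bash
cat > h.py <<'E'
import numpy as np, cv2
from plant import readout, imaging
def cam(n):
    p=imaging.camera_params(n); R=cv2.Rodrigues(np.array(p['rvec']))[0]; return p,R,np.array(p['tvec'])
def ray(c,u,v):
    p,R,t=c; K=np.array([[p['fx'],0,p['cx']],[0,p['fy'],p['cy']],[0,0,1.]])
    q=cv2.undistortPoints(np.array([[[u,v]]],float),K,np.array([p['k1'],0,0,0.]))[0,0]
    return -R.T@t, R.T@np.array([q[0],q[1],1])
def onz(c,u,v,z):
    o,d=ray(c,u,v); return o+d*(z-o[2])/d[2]
def proj(c,P):
    p,R,t=c; K=np.array([[p['fx'],0,p['cx']],[0,p['fy'],p['cy']],[0,0,1.]])
    return cv2.projectPoints(np.array(P,float).reshape(-1,3),R,t,K,np.array([p['k1'],0,0,0.]))[0].reshape(-1,2)
def tri(c1,a,c2,b):
    o1,d1=ray(c1,*a);o2,d2=ray(c2,*b)
    s=np.linalg.lstsq(np.c_[d1,-d2],o2-o1,rcond=None)[0]
    P=o1+s[0]*d1;Q=o2+s[1]*d2
    return (P+Q)/2,np.linalg.norm(P-Q)
def crop(src,dst,x,y,w,h,k):
    im=cv2.imread(src)[y:y+h,x:x+w]; cv2.imwrite(dst,cv2.resize(im,None,fx=k,fy=k,interpolation=cv2.INTER_CUBIC))
E
python3 - <<'E'
from h import *
crop('pics/scene0.png','pics/sceneA.png',160,130,190,140,4)
crop('pics/side0.png','pics/sideA.png',190,130,190,140,4)
E
```

```text
(no output)
```

View pics/sceneA.png

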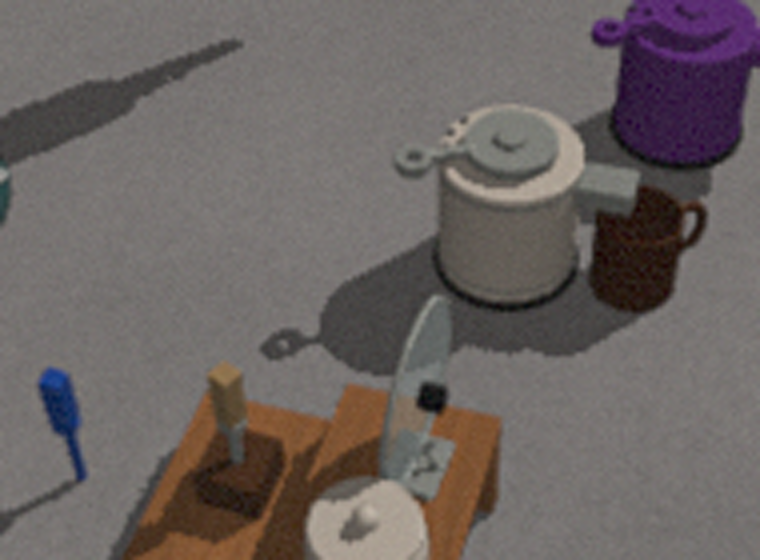

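View pics/sideA.png

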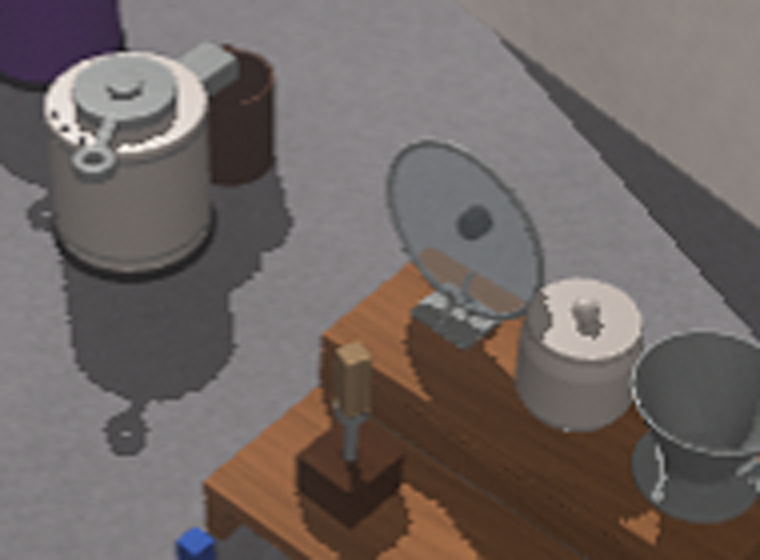

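Run:
```python
from h import *
A=cam('scene');B=cam('side')
sc=lambda x,y:((x+.5)/4-.5+160,(y+.5)/4-.5+130)
sd=lambda x,y:((x+.5)/4-.5+190,(y+.5)/4-.5+130)
for n,a,b,z in [('griptop',(226,371),(353,352),.05+.005+.126),('eyelet',(413,158),(94,158),.138),('cap',(511,133),(124,88),.149),('hole',(236,462),(351,462),.085),('eyefar',(413,158),(94,158),.144)]:
    print(n,tri(A,sc(*a),B,sd(*b)),onz(A,*sc(*a),z),onz(B,*sd(*b),z))
for n,x,y,z in [('bl',297,460,.085),('bf',347,490,.085),('br',403,457,.085),('bk',350,425,.085)]:
    print(n,onz(B,*sd(x,y),z))
# shelf low step corners in side
for x,y in [(205,485),(325,335),(410,265)]: print(onz(B,*sd(x,y),.05),onz(B,*sd(x,y),.1))
# full size corners
print('corner',onz(B,335,320,.05),onz(A,172,324,.05),onz(A,210,232,.05),onz(B,243,251,.05),onz(A,284,234,.1),onz(A,247,229,.1),onz(A,254,338,.1))
```

```text
griptop (array([ 0.49490696, -0.13238584,  0.17848149]), np.float64(0.00423488561747252)) [ 0.49550724 -0.13150162  0.181     ] [ 0.49278873 -0.13686055  0.181     ]
eyelet (array([0.48466352, 0.15666195, 0.14146398]), np.float64(0.002613347795019523)) [0.48224991 0.16188967 0.138     ] [0.48614533 0.15835006 0.138     ]
cap (array([0.54582265, 0.21403948, 0.14451962]), np.float64(0.010043772155948323)) [0.54611991 0.21660407 0.149     ] [0.5407084 0.2017325 0.149    ]
hole (array([ 0.49361925, -0.13617201,  0.07783968]), np.float64(0.004558266002313037)) [ 0.49639071 -0.13762903  0.085     ] [ 0.48927546 -0.14357361  0.085     ]
eyefar (array([0.48466352, 0.15666195, 0.14146398]), np.float64(0.002613347795019523)) [0.48549576 0.1560036  0.144     ] [0.48273547 0.15218175 0.144     ]
bl [ 0.46190376 -0.12148559  0.085     ]
bf [ 0.47282649 -0.16065387  0.085     ]
br [ 0.51926775 -0.16022325  0.085     ]
bk [ 0.50833913 -0.11783781  0.085     ]
[ 0.41712785 -0.07913932  0.05      ] [ 0.39473016 -0.11396126  0.1       ]
[ 0.5660627 -0.0153012  0.05     ] [ 0.53613525 -0.05335063  0.1       ]
[0.66118803 0.00513565 0.05      ] [ 0.62645128 -0.03394701  0.1       ]
corner [ 0.47647978 -0.38475042  0.05      ] [ 0.50940939 -0.37912343  0.05      ] [ 0.4275755 -0.0881104  0.05     ] [ 0.42147614 -0.08283384  0.05      ] [ 0.65154672 -0.02323258  0.1       ] [ 0.54618026 -0.05756922  0.1       ] [ 0.72262538 -0.32974227  0.1       ]
```

```bash
cat >> h.py <<'E'
def delta(P=None,yaw=None,down=True):
    """tool-frame shift/turn from current measured pose to world P, tool vertical with y axis at yaw deg"""
    s=readout.read_state(); R=np.array(s['eef_rot']); p=np.array(s['position'])
    d=R.T@(np.array(P)-p) if P is not None else np.zeros(3)
    if yaw is None: yaw=np.degrees(np.arctan2(R[1,1],R[0,1]))
    a=np.radians(yaw); y=np.array([np.cos(a),np.sin(a),0]); z=np.array([0,0,-1.]); x=np.cross(y,z)
    w=cv2.Rodrigues(R.T@np.c_[x,y,z])[0].ravel()
    print('t',round(s['time_s'],2),'pos',p.round(4),'yaw',round(np.degrees(np.arctan2(R[1,1],R[0,1])),2),'q',np.round(s['joint_positions'],3),'F',np.round(s['force'],2),'gap',round(s['finger_gap'],3))
    print('shift',d.round(4),'turn',w.round(4)); return d,w
E
python3 - <<'E'
from h import *
s=readout.read_state();R=s['eef_rot'];p=s['position']
W=cam('wrist');C=-W[1].T@W[2]
print('cam in tool',R.T@(C-p),'\n',R.T@W[1].T)
sc=lambda x,y:((x+.5)/4-.5+160,(y+.5)/4-.5+130)
A=cam('scene')
print('clip',onz(A,*sc(428,465),.1),'lidtop',onz(A,*sc(438,298),.248))
delta((0.495,-0.133,0.36),102)
E
```

```text
cam in tool [ 0.06903765 -0.00097522 -0.14190578] 
 [[ 5.85355665e-04 -9.61748254e-01 -2.73934215e-01]
 [ 9.99999431e-01  3.18612071e-04  1.01823983e-03]
 [-8.92011632e-04 -2.73934655e-01  9.61747893e-01]]
clip [ 0.62636719 -0.0845347   0.1       ] lidtop [ 0.62099884 -0.0589847   0.248     ]
t 0.15 pos [0.2437 0.5477 0.2306] yaw 66.01 q [ 1.037  0.359  1.511 -0.     1.273 -0.115] F [-0.83  0.05  1.06] gap 1.0
shift [-0.5063 -0.5198 -0.1287] turn [-1.400e-03 -6.000e-04 -6.282e-01]
```

```bash
python3 -m handwheel '[[-1,-0.01,-0.01,-0.03,0,0,0],[-1,-0.03,-0.03,-0.06,0,0,-0.05],[-1,-0.06,-0.06,-0.09,0,0,-0.13],[-1,-0.09,-0.09,-0.11,0,0,-0.21],[-1,-0.12,-0.12,-0.12,0,0,-0.29],[-1,-0.15,-0.15,-0.13,0,0,-0.37],[-1,-0.18,-0.18,-0.13,0,0,-0.45],[-1,-0.21,-0.21,-0.13,0,0,-0.53],[-1,-0.24,-0.24,-0.13,0,0,-0.6],[-1,-0.27,-0.27,-0.13,0,0,-0.63]]'
python3 -c "
from h import *
delta((0.495,-0.133,0.36),102)"
```

```text
time_s: 1.15
position: [0.3809, 0.19, 0.3612]
eef_rot: [[-0.977, -0.212, 0.0], [-0.212, 0.977, -0.0], [-0.0, -0.0, -1.0]]
force: [0.8, 0.8, 0.4]
finger_gap: 1.0
t 1.15 pos [0.3809 0.19   0.3612] yaw 102.25 q [ 0.3   -0.007  1.651 -0.     1.497 -1.484] F [0.78 0.8  0.41] gap 1.0
shift [-0.043  -0.3399  0.0013] turn [-0.0001  0.      0.0044]
```

Run:
```python
from h import *
W=cam('wrist'); im=imaging.read_camera('wrist')
print(proj(W,[[.484,.157,.144],[.546,.214,.149]]), W)
cv2.imwrite('pics/w1.png',im[:,:,::-1])
```

```text
[[216.80718732 232.70981219]
 [248.73722469 282.11244617]] ({'fx': 290.47016504080483, 'fy': 290.47016504080483, 'cx': 256.4904275898567, 'cy': 189.0972331149062, 'k1': -0.008050635005685145, 'rvec': array([-1.8507513 , -2.29733359, -0.32098873]), 'tvec': array([-0.10369325, -0.46780063,  0.38983273])}, array([[-2.12826239e-01,  9.77090044e-01, -1.93285574e-04],
       [ 9.39617454e-01,  2.04718344e-01,  2.74243396e-01],
       [ 2.68000061e-01,  5.81845762e-02, -9.61660295e-01]]), array([-0.10369325, -0.46780063,  0.38983273]))
```

View pics/w1.png

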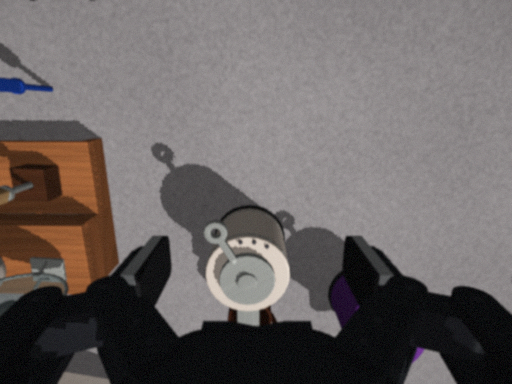

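Run:
```python
from h import *
crop('pics/w1.png','pics/w1z.png',190,200,120,120,6)
```

```text
(no output)
```

View pics/w1z.png

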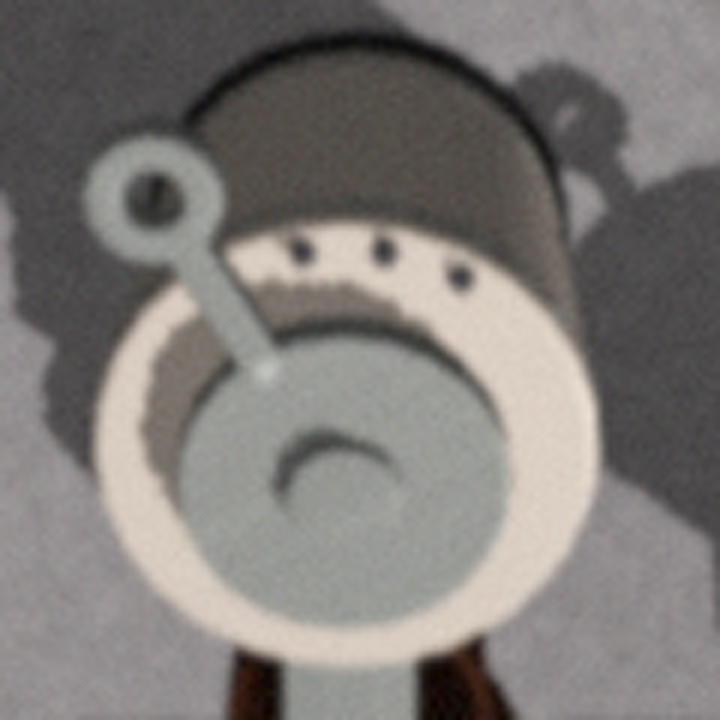

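Run:
```python
from h import *
W=cam('wrist'); f=lambda x,y:((x+.5)/6-.5+190,(y+.5)/6-.5+200)
e=onz(W,*f(154,199),.144); a=onz(W,*f(344,481),.144)
e2=onz(W,*f(154,199),.144)
print('e',e,'a',a,np.linalg.norm(e-a),np.degrees(np.arctan2(*(e-a)[1::-1])))
print('disc dia',np.linalg.norm(onz(W,*f(180,481),.144)-onz(W,*f(508,481),.144)),'ring',np.linalg.norm(onz(W,*f(83,199),.144)-onz(W,*f(224,199),.144)))
for q in [(300,251),(383,250),(460,275)]:
    P=onz(W,*f(*q),.131); d=P-a; print(P,np.linalg.norm(d),np.degrees(np.arctan2(d[1],d[0])))
A=cam('scene');B=cam('side')
print('tri', tri(A,(263-.1,169.2),W,f(154,199)))
delta((0.455,-0.145,0.36),102)
```

```text
e [0.48714663 0.14813544 0.144     ] a [0.5488077  0.20429085 0.144     ] 0.08339974987563838 -137.6755287518269
disc dia 0.07727054886969244 ring 0.03164713828486398
[0.49914277 0.18306995 0.131     ] 0.05555116890010176 -156.86387955964975
[0.49474931 0.20201342 0.131     ] 0.05564617007432823 -177.58760916754665
[0.49720131 0.22103729 0.131     ] 0.05579123850345986 162.02159177921487
tri (array([0.4868736 , 0.14972975, 0.14810215]), np.float64(0.004120650027328395))
t 1.2 pos [0.3832 0.1846 0.3612] yaw 102.1 q [ 0.291 -0.007  1.651 -0.006  1.497 -1.49 ] F [ 0.78 -3.88  0.56] gap 0.997
shift [-0.0012 -0.3373  0.0031] turn [-0.0056  0.0005  0.0017]
```

Run:
```python
from h import *
p=imaging.camera_params('wrist')
R=cv2.Rodrigues(np.array([-1.8507513 , -2.29733359, -0.32098873]))[0]
W=(p,R,np.array([-0.10369325, -0.46780063,  0.38983273])); f=lambda x,y:((x+.5)/6-.5+190,(y+.5)/6-.5+200)
e=onz(W,*f(154,199),.144); a=onz(W,*f(344,481),.144)
print('e',e,'a',a,np.linalg.norm(e-a),np.degrees(np.arctan2(*(e-a)[1::-1])))
for q in [(300,251),(383,250),(460,275)]:
    P=onz(W,*f(*q),.131); d=P-a; print(P,np.linalg.norm(d),np.degrees(np.arctan2(d[1],d[0])))
A=cam('scene')
print('tri', tri(A,(263-.1,169.2),W,f(154,199)))
```

```text
e [0.48450428 0.15496511 0.144     ] a [0.54609343 0.21125994 0.144     ] 0.08344059140405215 -137.5714977093284
[0.49646346 0.18997879 0.131     ] 0.05554296781578468 -156.7905247554504
[0.49207238 0.20891329 0.131     ] 0.0556127740099026 -177.51266398709302
[0.49452046 0.22795619 0.131     ] 0.05574528286687777 162.06114278436584
tri (array([0.48521401, 0.15538986, 0.14367317]), np.float64(0.001349591386778312))
```

```bash
python3 -m handwheel '[[-1,0,-0.03,0,0,0,0],[-1,0,-0.07,0,0,0,0],[-1,0,-0.11,0,0,0,0],[-1,0,-0.15,0,0,0,0],[-1,0,-0.19,0.005,0,0,0],[-1,0,-0.23,0.01,0,0,0],[-1,0,-0.27,0.015,0,0,0],[-1,0,-0.31,0.02,0,0,0],[-1,0,-0.33,0.02,0,0,0],[-1,0,-0.33,0.02,0,0,0]]'
python3 - <<'E'
from h import *
import pickle
W=cam('wrist'); im=imaging.read_camera('wrist')
pickle.dump(W,open('W2.pkl','wb'))
print(proj(W,[[.494,-.135,.181]]))
cv2.imwrite('pics/w2.png',im[:,:,::-1])
delta()
E
```

```text
time_s: 2.2
position: [0.4505, -0.1333, 0.3407]
eef_rot: [[-0.978, -0.206, -0.001], [-0.206, 0.978, -0.001], [0.001, -0.0, -1.0]]
force: [-0.5, -0.4, 0.4]
finger_gap: 0.997
[[247.65902199 211.78269977]]
t 2.25 pos [ 0.45   -0.1317  0.3408] yaw 101.95 q [-0.432  0.077  1.612  0.     1.454 -2.212] F [-0.2   0.53 -0.59] gap 0.998
shift [0. 0. 0.] turn [ 0.0008 -0.0009  0.    ]
```

View pics/w2.png

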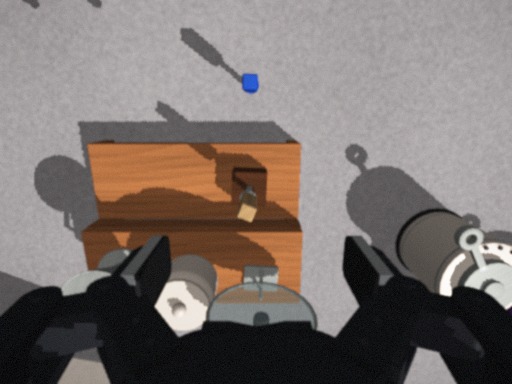

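Run:
```python
from h import *
crop('pics/w2.png','pics/w2z.png',220,155,60,75,8)
im=cv2.imread('pics/w2.png')[180:230,225:275]
hsv=cv2.cvtColor(cv2.resize(im,None,fx=4,fy=4,interpolation=cv2.INTER_CUBIC),cv2.COLOR_BGR2HSV)
print(hsv[30*4,22*4],hsv[35*4,22*4],hsv[10*4,40*4])
```

```text
[ 16 112 214] [ 17 112 207] [  9 157  94]
```

View pics/w2z.png

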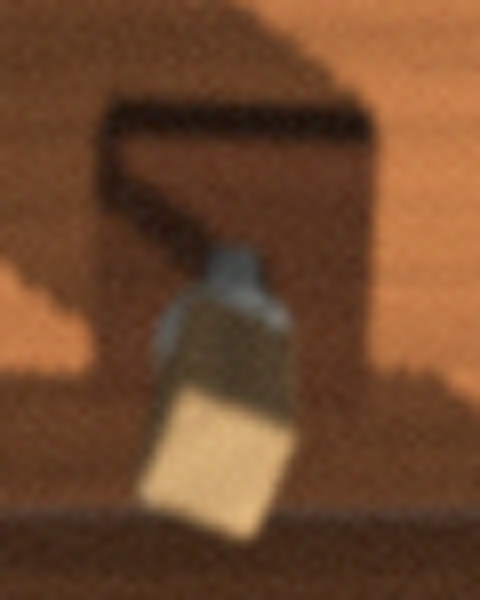

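Run:
```python
from h import *
import pickle
W=pickle.load(open('W2.pkl','rb')); f=lambda x,y:((x+.5)/8-.5+220,(y+.5)/8-.5+155)
P=np.array([onz(W,*f(*q),.181) for q in [(185,388),(298,432),(248,540),(138,492)]])
print(P,P.mean(0))
for i in range(4):
    d=P[(i+1)%4]-P[i]; print(np.linalg.norm(d),np.degrees(np.arctan2(d[1],d[0]))%90)
# block top corners
B=np.array([onz(W,*f(*q),.085) for q in [(105,125),(373,125)]]); print(B)
P0,w=delta((*P.mean(0)[:2],.30),102)
```

```text
[[ 0.48517802 -0.14234177  0.181     ]
 [ 0.48822    -0.12589082  0.181     ]
 [ 0.50528402 -0.12940704  0.181     ]
 [ 0.50143843 -0.14576792  0.181     ]] [ 0.49503012 -0.13585189  0.181     ]
0.016729836353292553 79.52362602853744
0.01742253044167417 78.35655024892768
0.016806750856229916 76.77283187212639
0.016617445382847384 78.1015231763806
[[ 0.47320027 -0.16347837  0.085     ]
 [ 0.46351293 -0.11767018  0.085     ]]
t 2.25 pos [ 0.45   -0.1317  0.3408] yaw 101.95 q [-0.432  0.077  1.612  0.     1.454 -2.212] F [-0.2   0.53 -0.59] gap 0.998
shift [-0.0432 -0.0134  0.0408] turn [ 0.0008 -0.0009 -0.0008]
```

```bash
python3 -m handwheel '[[-1,-0.01,-0.003,0.03,0,0,0.1],[-1,-0.025,-0.006,0.06,0,0,0.2],[-1,-0.04,-0.01,0.09,0,0,0.32],[-1,-0.043,-0.0125,0.11,0,0,0.417],[-1,-0.043,-0.0125,0.12,0,0,0.417],[-1,-0.043,-0.0125,0.12,0,0,0.417],[-1,-0.043,-0.0125,0.12,0,0,0.417]]'
python3 - <<'E'
from h import *
W=cam('wrist'); im=imaging.read_camera('wrist')
cv2.imwrite('pics/w3.png',im[:,:,::-1])
print(proj(W,[[.495,-.135,.181]]))
delta((.495,-.135,.141),78.1)
E
```

```text
time_s: 2.95
position: [0.4947, -0.1337, 0.2221]
eef_rot: [[-0.979, 0.202, 0.001], [0.202, 0.979, -0.0], [-0.001, -0.0, -1.0]]
force: [-0.4, 0.3, 0.8]
finger_gap: 1.0
[[255.90818292 214.27255589]]
t 3.0 pos [ 0.4951 -0.134   0.2226] yaw 78.31 q [-0.399  0.242  1.708 -0.     1.19  -1.766] F [0.31 0.35 0.23] gap 0.998
shift [ 0.     -0.001   0.0816] turn [-0.0004  0.0017  0.0037]
```

View pics/w3.png

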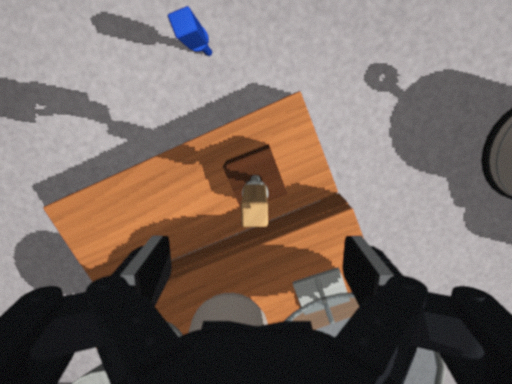

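Grip top is at (256,214), matching the prediction (256,214), and squared to the jaws. Descend and close.

```bash
python3 -m handwheel '[[-1,0,-0.001,0.03,0,0,0],[-1,0,-0.001,0.06,0,0,0],[-1,0,-0.001,0.0815,0,0,0],[-1,0,-0.001,0.0815,0,0,0],[1,0,-0.001,0.0815,0,0,0],[1,0,-0.001,0.0815,0,0,0],[1,0,-0.001,0.0815,0,0,0],[1,0,-0.001,0.0815,0,0,0],[1,0,-0.001,0.0815,0,0,0],[1,0,-0.001,0.0815,0,0,0]]'; python3 -m handwheel '[[1,0,0,0,0,0,0],[1,0,0,0,0,0,0]]'
python3 -c "
from h import *
delta((.495,-.135,.26),78.1)"
```

```text
time_s: 4.0
position: [0.495, -0.1354, 0.1405]
eef_rot: [[-0.979, 0.204, 0.001], [0.204, 0.979, -0.001], [-0.001, -0.0, -1.0]]
force: [0.3, 0.1, 6.5]
finger_gap: 0.207
time_s: 4.2
position: [0.4951, -0.1355, 0.1405]
eef_rot: [[-0.979, 0.204, 0.001], [0.204, 0.979, -0.001], [-0.001, -0.0, -1.0]]
force: [-0.6, 0.1, 6.5]
finger_gap: 0.199
t 4.2 pos [ 0.4951 -0.1355  0.1405] yaw 78.21 q [-0.402  0.341  1.802 -0.     0.997 -1.767] F [-0.63  0.07  6.53] gap 0.199
shift [ 0.      0.0004 -0.1195] turn [-0.0004  0.0013  0.0019]
```

```bash
python3 -m handwheel '[[1,0,0,-0.01,0,0,0],[1,0,0,-0.02,0,0,0],[1,0,0,-0.035,0,0,0],[1,0,0,-0.055,0,0,0],[1,0,0,-0.08,0,0,0],[1,0,0,-0.11,0,0,0],[1,0,0,-0.13,0,0,0],[1,0,0,-0.13,0,0,0],[1,0,0,-0.13,0,0,0]]'
python3 - <<'E'
from h import *
for n in ('wrist','scene','side'):
    im=imaging.read_camera(n); cv2.imwrite(f'pics/{n}4.png',im[:,:,::-1])
A=cam('scene');B=cam('side')
s=readout.read_state(); t=np.array(s['position'])+[0,0,-.086]; print(t,proj(A,t),proj(B,t))
a=cv2.imread('pics/scene4.png')[150:270,160:310];b=cv2.imread('pics/side4.png')[130:250,210:360]
cv2.imwrite('pics/both4.png',cv2.resize(np.hstack([a,b]),None,fx=2.6,fy=2.6,interpolation=cv2.INTER_CUBIC))
delta((.455,.125,.27),78.2)
E
```

```text
time_s: 5.1
position: [0.4944, -0.1351, 0.2701]
eef_rot: [[-0.979, 0.204, 0.001], [0.204, 0.979, -0.0], [-0.001, -0.0, -1.0]]
force: [-0.5, 0.6, -1.3]
finger_gap: 0.198
[ 0.49347323 -0.13476516  0.18247975] [[214.78120999 222.57704545]] [[277.5909589  216.59854843]]
t 5.25 pos [ 0.4935 -0.1348  0.2685] yaw 78.21 q [-0.402  0.198  1.644 -0.     1.302 -1.767] F [ 0.62  0.01 -1.22] gap 0.205
shift [ 0.0908  0.2464 -0.0012] turn [ 0.0005 -0.0028  0.0001]
```

View pics/both4.png

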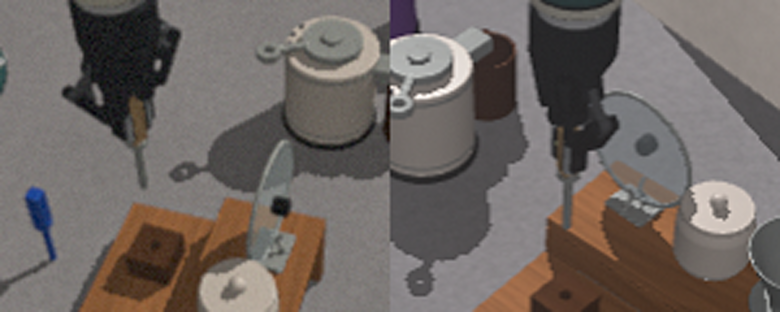

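View pics/wrist4.png

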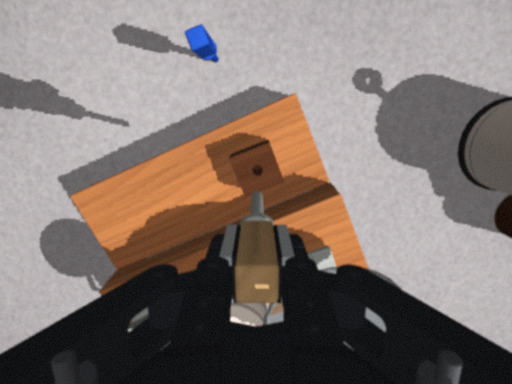

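```bash
python3 -m handwheel '[[1,0.01,0.02,0,0,0,0],[1,0.025,0.05,0,0,0,0],[1,0.04,0.08,0,0,0,0],[1,0.055,0.11,0,0,0,0],[1,0.07,0.14,0,0,0,0],[1,0.08,0.17,0,0,0,0],[1,0.09,0.2,0,0,0,0],[1,0.09,0.23,0,0,0,0],[1,0.09,0.24,0,0,0,0],[1,0.09,0.24,0,0,0,0]]'
python3 -m handwheel '[[1,0,0,0,0,0,0],[1,0,0,0,0,0,0]]'
python3 - <<'E'
from h import *
import pickle
W=cam('wrist');pickle.dump((W,readout.read_state()),open('W5.pkl','wb'))
im=imaging.read_camera('wrist'); cv2.imwrite('pics/w5.png',im[:,:,::-1])
s=readout.read_state(); t=np.array(s['position'])
print(proj(W,[t+[0,0,-.086],[.4845,.155,.144],[.546,.211,.144]]))
delta((.4845,.155,.27),78.2)
crop('pics/w5.png','pics/w5z.png',190,130,160,120,5)
E
```

```text
time_s: 6.25
position: [0.4551, 0.1189, 0.2689]
eef_rot: [[-0.979, 0.202, -0.002], [0.202, 0.979, -0.0], [0.002, -0.001, -1.0]]
force: [0.2, 0.2, -0.4]
finger_gap: 0.201
time_s: 6.45
position: [0.4552, 0.117, 0.2694]
eef_rot: [[-0.979, 0.205, -0.001], [0.205, 0.979, -0.001], [0.001, -0.001, -1.0]]
force: [-0.2, -0.6, -0.7]
finger_gap: 0.201
[[257.64315793 194.36107749]
 [301.95912376 203.04709267]
 [366.10327978 248.47628151]]
t 6.5 pos [0.4553 0.117  0.2696] yaw 78.13 q [ 1.050e-01  1.330e-01  1.724e+00 -1.000e-03  1.286e+00 -1.259e+00] F [-0.12 -0.04 -0.89] gap 0.201
shift [-0.0208  0.0432 -0.0005] turn [-0.0007 -0.0005 -0.0012]
```

View pics/w5.png

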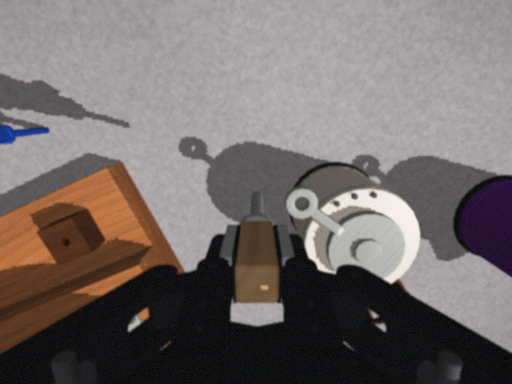

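View pics/w5z.png

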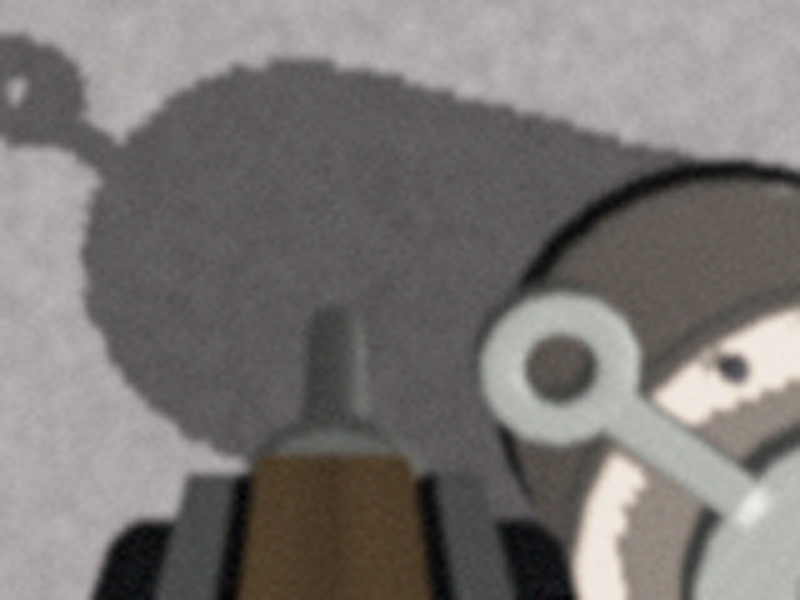

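Run:
```python
from h import *
import pickle
W,s=pickle.load(open('W5.pkl','rb')); f=lambda x,y:((x+.5)/5-.5+190,(y+.5)/5-.5+130)
e=onz(W,*f(561,368),.144);print(e, 'hole',onz(W,*f(561,368),.144))
print('tip',onz(W,*f(336,316),.1835), s['position'])
print('axis',onz(W,(329+405)/2,(211+281)/2-.3,.144))
delta((e[0],e[1],.27),78.2)
```

```text
[0.48462285 0.15482332 0.144     ] hole [0.48462285 0.15482332 0.144     ]
tip [0.45384764 0.11660743 0.1835    ] [0.45516848 0.11698924 0.26942037]
axis [0.54307617 0.21221151 0.144     ]
t 6.5 pos [0.4553 0.117  0.2696] yaw 78.13 q [ 1.050e-01  1.330e-01  1.724e+00 -1.000e-03  1.286e+00 -1.259e+00] F [-0.12 -0.04 -0.89] gap 0.201
shift [-0.0209  0.043  -0.0005] turn [-0.0007 -0.0005 -0.0012]
```

```bash
python3 -m handwheel '[[1,-0.005,0.01,0,0,0,0],[1,-0.012,0.025,0,0,0,0],[1,-0.018,0.037,0,0,0,0],[1,-0.0213,0.043,0,0,0,0],[1,-0.0213,0.043,0.01,0,0,0],[1,-0.0213,0.043,0.02,0,0,0],[1,-0.0213,0.043,0.03,0,0,0],[1,-0.0213,0.043,0.03,0,0,0],[1,-0.0213,0.043,0.03,0,0,0]]'
python3 - <<'E'
from h import *
import pickle
W=cam('wrist')
im=imaging.read_camera('wrist'); cv2.imwrite('pics/w6.png',im[:,:,::-1])
im=imaging.read_camera('scene'); cv2.imwrite('pics/s6.png',im[:,:,::-1])
im=imaging.read_camera('side'); cv2.imwrite('pics/d6.png',im[:,:,::-1])
delta((.485,.155,.20),78.2)
crop('pics/w6.png','pics/w6z.png',190,130,160,120,5)
a=cv2.imread('pics/s6.png')[130:210,230:330];b=cv2.imread('pics/d6.png')[130:210,180:280]
cv2.imwrite('pics/both6.png',cv2.resize(np.hstack([a,b]),None,fx=4,fy=4,interpolation=cv2.INTER_CUBIC))
E
```

```text
time_s: 7.4
position: [0.4845, 0.1556, 0.2393]
eef_rot: [[-0.979, 0.205, -0.001], [0.205, 0.979, -0.0], [0.001, -0.001, -1.0]]
force: [1.5, -0.7, -0.7]
finger_gap: 0.202
t 7.55 pos [0.4854 0.1558 0.2402] yaw 78.2 q [ 0.175  0.22   1.69  -0.     1.231 -1.19 ] F [ 0.45 -0.11  0.39] gap 0.206
shift [ 0.0002 -0.0008  0.0402] turn [ 0.0002  0.0007 -0.0001]
```

View pics/w6z.png

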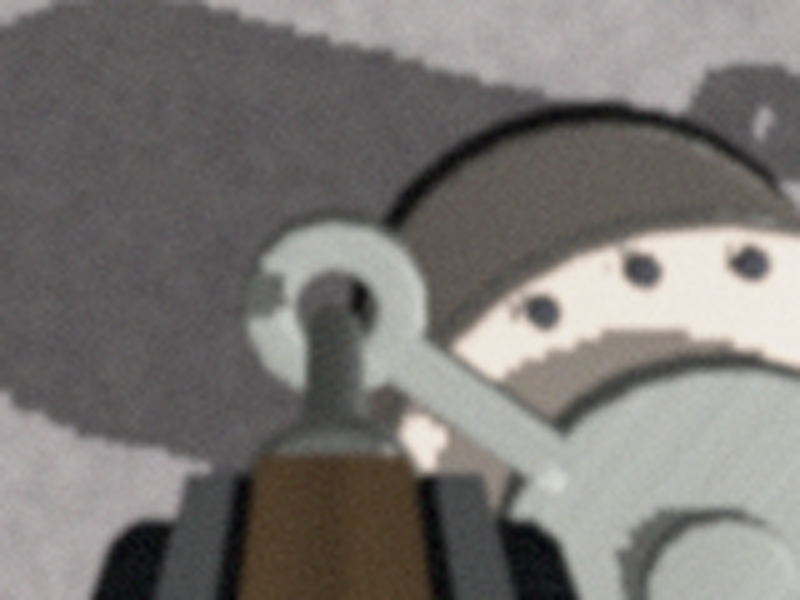

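View pics/both6.png

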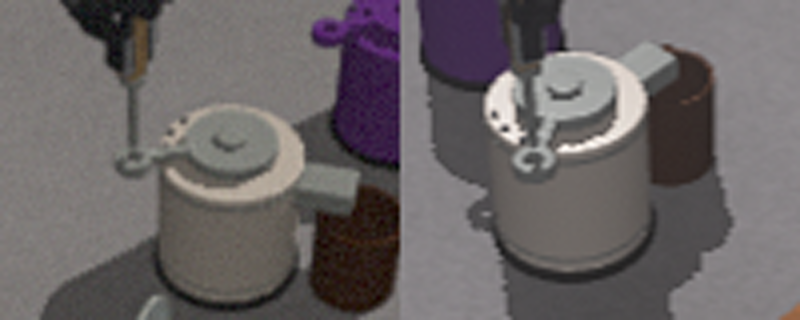

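Run:
```python
from h import *
W=cam('wrist'); f=lambda x,y:((x+.5)/5-.5+190,(y+.5)/5-.5+130)
p=readout.read_state()['position']
print('eye',onz(W,*f(337,305),.144),'tip',onz(W,*f(333,304),p[2]-.086),p)
```

```text
eye [0.48530428 0.15541052 0.144     ] tip [0.48208845 0.15538606 0.15420103] [0.48535732 0.15578362 0.24020103]
```

```bash
python3 -m handwheel '[[1,-0.0007,-0.0003,0,0,0,0],[1,-0.0007,-0.0003,0.004,0,0,0],[1,-0.0007,-0.0003,0.008,0,0,0],[1,-0.0007,-0.0003,0.011,0,0,0],[1,-0.0007,-0.0003,0.014,0,0,0],[1,-0.0007,-0.0003,0.017,0,0,0],[1,-0.0007,-0.0003,0.017,0,0,0]]'
python3 - <<'E'
from h import *
im=imaging.read_camera('wrist'); cv2.imwrite('pics/w7.png',im[:,:,::-1])
delta((.485,.155,.20),78.2)
crop('pics/w7.png','pics/w7z.png',190,130,160,120,5)
E
```

```text
time_s: 8.25
position: [0.4854, 0.1554, 0.2222]
eef_rot: [[-0.979, 0.204, -0.001], [0.204, 0.979, -0.0], [0.001, -0.0, -1.0]]
force: [-0.1, 0.0, -1.2]
finger_gap: 0.199
t 8.3 pos [0.4855 0.1554 0.2225] yaw 78.21 q [ 0.174  0.238  1.713 -0.     1.191 -1.191] F [ 0.08 -0.71 -0.24] gap 0.205
shift [ 0.0004 -0.0005  0.0225] turn [-0.0003 -0.0006  0.0002]
```

View pics/w7z.png

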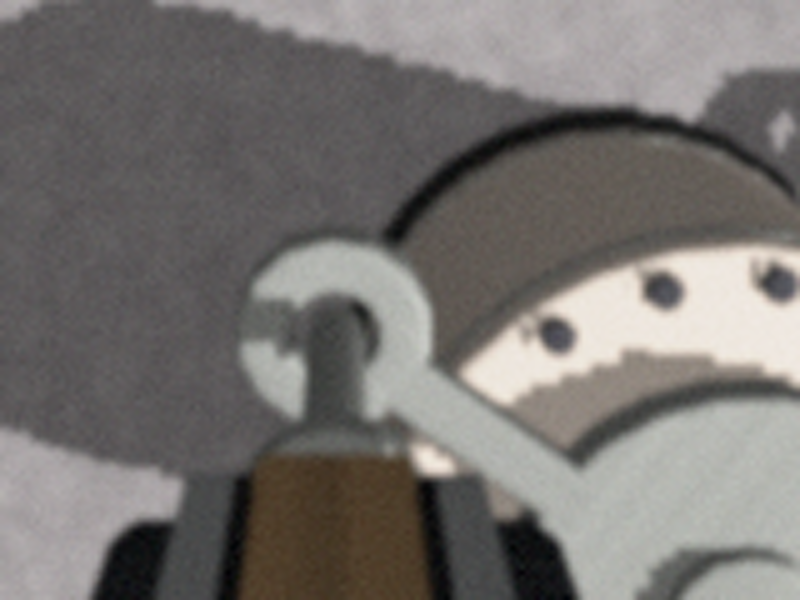

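Tip appears inside the ring at (333,310 in crop), no contact force. Continue down.

```bash
python3 -m handwheel '[[1,0,0,0.004,0,0,0],[1,0,0,0.008,0,0,0],[1,0,0,0.012,0,0,0],[1,0,0,0.016,0,0,0],[1,0,0,0.02,0,0,0],[1,0,0,0.024,0,0,0],[1,0,0,0.024,0,0,0],[1,0,0,0.024,0,0,0],[1,0,0,0.024,0,0,0]]'
python3 - <<'E'
from h import *
im=imaging.read_camera('wrist'); cv2.imwrite('pics/w8.png',im[:,:,::-1])
im=imaging.read_camera('scene'); cv2.imwrite('pics/s8.png',im[:,:,::-1])
im=imaging.read_camera('side'); cv2.imwrite('pics/d8.png',im[:,:,::-1])
delta((.485,.155,.20),78.2)
crop('pics/w8.png','pics/w8z.png',190,130,160,120,5)
a=cv2.imread('pics/s8.png')[130:210,230:330];b=cv2.imread('pics/d8.png')[130:210,180:280]
cv2.imwrite('pics/both8.png',cv2.resize(np.hstack([a,b]),None,fx=4,fy=4,interpolation=cv2.INTER_CUBIC))
E
```

```text
time_s: 9.2
position: [0.4859, 0.1555, 0.1989]
eef_rot: [[-0.979, 0.204, 0.0], [0.204, 0.979, -0.0], [-0.0, 0.0, -1.0]]
force: [-0.5, 0.5, -0.0]
finger_gap: 0.203
t 9.35 pos [0.4858 0.1554 0.199 ] yaw 78.21 q [ 0.174  0.264  1.742 -0.     1.135 -1.191] F [-0.43  0.26 -0.96] gap 0.206
shift [ 0.0007 -0.0006 -0.001 ] turn [0.     0.0003 0.0001]
```

View pics/w8z.png

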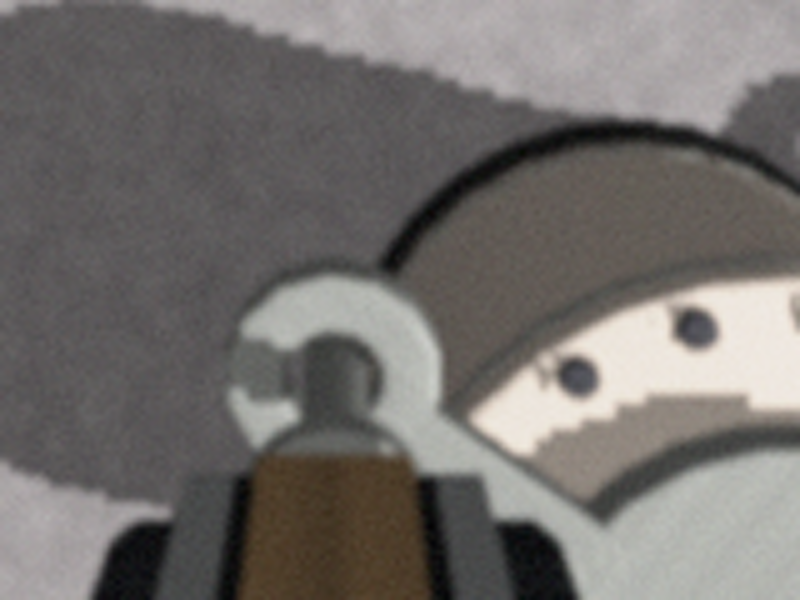

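View pics/both8.png

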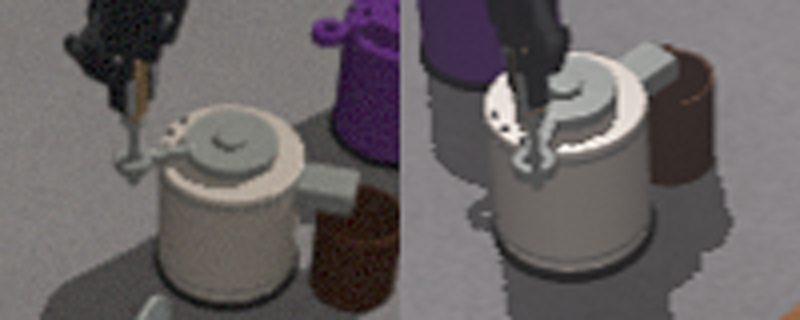

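Run:
```python
from h import *
R=np.array([[-.979,.204],[.204,.979]]).T
a0=np.radians(222.7)
for ph in np.arange(0.1,1.15,.1):
    d=.085*np.array([np.cos(a0-ph)-np.cos(a0),np.sin(a0-ph)-np.sin(a0)])
    print(round(ph,2),(R@d).round(4))
```

```text
0.1 [0.0067 0.0053]
0.2 [0.0128 0.0112]
0.3 [0.0182 0.0177]
0.4 [0.023  0.0247]
0.5 [0.0271 0.0322]
0.6 [0.0304 0.04  ]
0.7 [0.0329 0.0481]
0.8 [0.0346 0.0564]
0.9 [0.0355 0.0649]
1.0 [0.0355 0.0734]
1.1 [0.0347 0.0818]
```

```bash
python3 -m handwheel '[[1,0.0034,0.0026,0,0,0,0],[1,0.0067,0.0053,0,0,0,0],[1,0.0098,0.0082,0,0,0,0],[1,0.0128,0.0112,0,0,0,0],[1,0.0156,0.0144,0,0,0,0],[1,0.0182,0.0177,0,0,0,0],[1,0.0207,0.0212,0,0,0,0],[1,0.023,0.0247,0,0,0,0],[1,0.0251,0.0284,0,0,0,0],[1,0.0271,0.0322,0,0,0,0]]'
python3 - <<'E'
from h import *
W=cam('wrist');im=imaging.read_camera('wrist'); cv2.imwrite('pics/w9.png',im[:,:,::-1])
s=readout.read_state()
delta()
crop('pics/w9.png','pics/w9z.png',190,130,160,120,5)
E
```

```text
time_s: 10.35
position: [0.4659, 0.1924, 0.1988]
eef_rot: [[-0.979, 0.204, 0.0], [0.204, 0.979, -0.001], [-0.001, -0.001, -1.0]]
force: [2.9, -4.0, -0.1]
finger_gap: 0.202
t 10.4 pos [0.4657 0.193  0.1988] yaw 78.22 q [ 0.256  0.256  1.755 -0.     1.131 -1.109] F [ 2.46 -2.67 -0.2 ] gap 0.204
shift [0. 0. 0.] turn [-0.0003  0.0001  0.    ]
```

View pics/w9z.png

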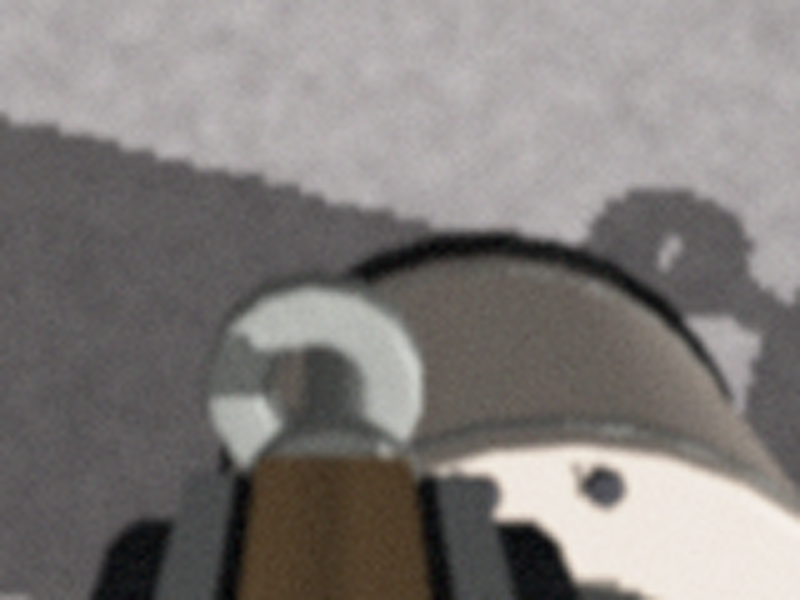

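```bash
python3 -m handwheel '[[1,0.0017,0.0039,0,0,0,0],[1,0.0033,0.0078,0,0,0,0],[1,0.0046,0.0118,0,0,0,0],[1,0.0058,0.0159,0,0,0,0],[1,0.0067,0.02,0,0,0,0],[1,0.0075,0.0242,0,0,0,0],[1,0.008,0.0284,0,0,0,0],[1,0.0084,0.0327,0,0,0,0],[1,0.0085,0.0369,0,0,0,0],[1,0.0084,0.0412,0,0,0,0]]'
python3 -m handwheel '[[1,0,0,0,0,0,0],[1,0,0,0,0,0,0]]'
cat > look.py <<'E'
from h import *
import sys
n=sys.argv[1]
W=cam('wrist');im=imaging.read_camera('wrist'); cv2.imwrite(f'pics/w{n}.png',im[:,:,::-1])
A=imaging.read_camera('scene');B=imaging.read_camera('side')
a=A[130:210,230:330,::-1];b=B[130:210,180:280,::-1]
cv2.imwrite(f'pics/both{n}.png',cv2.resize(np.hstack([a,b]),None,fx=4,fy=4,interpolation=cv2.INTER_CUBIC))
import pickle; pickle.dump(W,open(f'W{n}.pkl','wb'))
delta()
crop(f'pics/w{n}.png',f'pics/w{n}z.png',190,160,160,120,5)
E
python3 look.py 10
```

```text
time_s: 11.4
position: [0.4655, 0.2346, 0.1985]
eef_rot: [[-0.979, 0.204, -0.001], [0.204, 0.979, -0.001], [0.001, -0.001, -1.0]]
force: [1.7, -3.5, -0.3]
finger_gap: 0.202
time_s: 11.6
position: [0.4654, 0.2346, 0.1985]
eef_rot: [[-0.979, 0.204, -0.001], [0.204, 0.979, -0.0], [0.001, -0.0, -1.0]]
force: [1.2, -3.6, -0.6]
finger_gap: 0.2
t 11.75 pos [0.4653 0.2344 0.1986] yaw 78.2 q [ 0.334  0.281  1.719  0.     1.143 -1.031] F [-0.16 -3.   -1.13] gap 0.204
shift [0. 0. 0.] turn [-0.0005 -0.0011 -0.    ]
```

View pics/w10z.png

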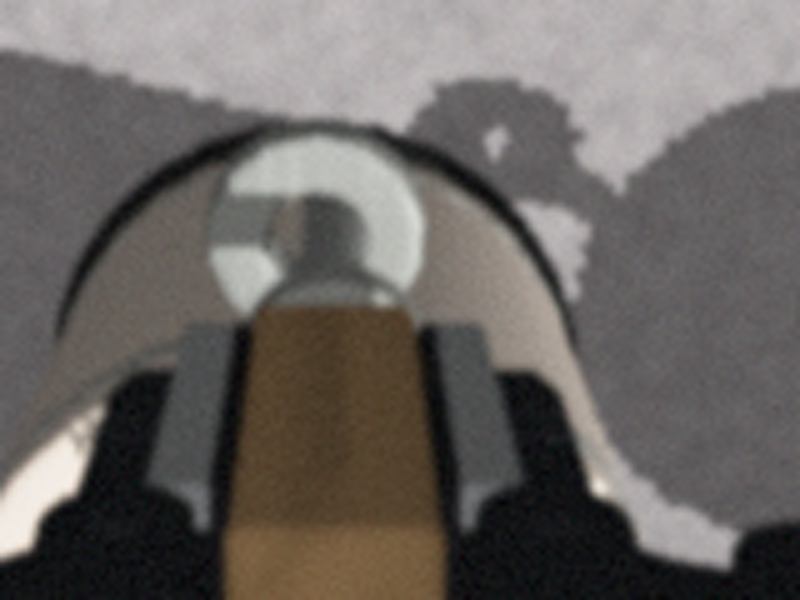

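View pics/both10.png

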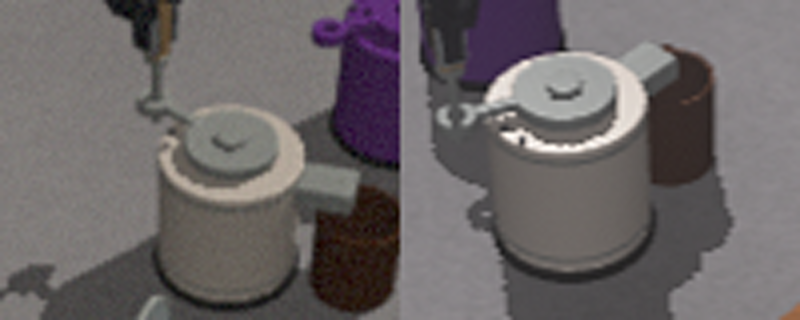

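Run:
```python
from h import *
import pickle
W=pickle.load(open('W10.pkl','rb')); f=lambda x,y:((x+.5)/5-.5+190,(y+.5)/5-.5+160)
for q in [(317,236),(317,240)]:
    e=onz(W,*f(*q),.144); d=e[:2]-[.5465,.2122]; c=e[:2]-[.4848,.1551]
    print(e,np.linalg.norm(d),222.7-np.degrees(np.arctan2(d[1],d[0])), 'chord->rad',2*np.arcsin(np.linalg.norm(c)/.17))
print('dia',np.linalg.norm(onz(W,*f(210,238),.144)-onz(W,*f(425,238),.144)))
A=cam('scene');B=cam('side')
print(tri(A,(230+152/4-.4,130+104/4-.4),B,(180+(456-400)/4-.4,130+115/4-.4)))
```

```text
[0.46453254 0.23132475 0.144     ] 0.08416899571818866 55.83336404291347 chord->rad 0.9649205001630596
[0.46512566 0.23119944 0.144     ] 0.08356291956036069 55.842096048532255 chord->rad 0.9613145325882833
dia 0.030791309943659338
(array([0.46403371, 0.23107768, 0.13986585]), np.float64(0.002112004721423963))
```

```bash
python3 -m handwheel '[[1,-0.0001,0.0015,0,0,0,0],[1,-0.0002,0.003,0,0,0,0],[1,-0.0004,0.0045,0,0,0,0],[1,-0.0006,0.006,0,0,0,0],[1,-0.0006,0.0067,0,0,0,0],[1,-0.0006,0.0067,0,0,0,0],[1,-0.0006,0.0067,0,0,0,0],[1,-0.0006,0.0067,0,0,0,0]]'
python3 look.py 11
```

```text
time_s: 12.55
position: [0.4677, 0.2409, 0.1987]
eef_rot: [[-0.979, 0.204, -0.0], [0.204, 0.979, -0.0], [0.0, -0.0, -1.0]]
force: [-0.0, -3.8, -1.8]
finger_gap: 0.201
t 12.7 pos [0.4677 0.2408 0.1987] yaw 78.2 q [ 0.344  0.287  1.709 -0.     1.146 -1.021] F [-0.83 -4.36 -3.05] gap 0.203
shift [0. 0. 0.] turn [-0.0004 -0.0004 -0.    ]
```

View pics/w11z.png

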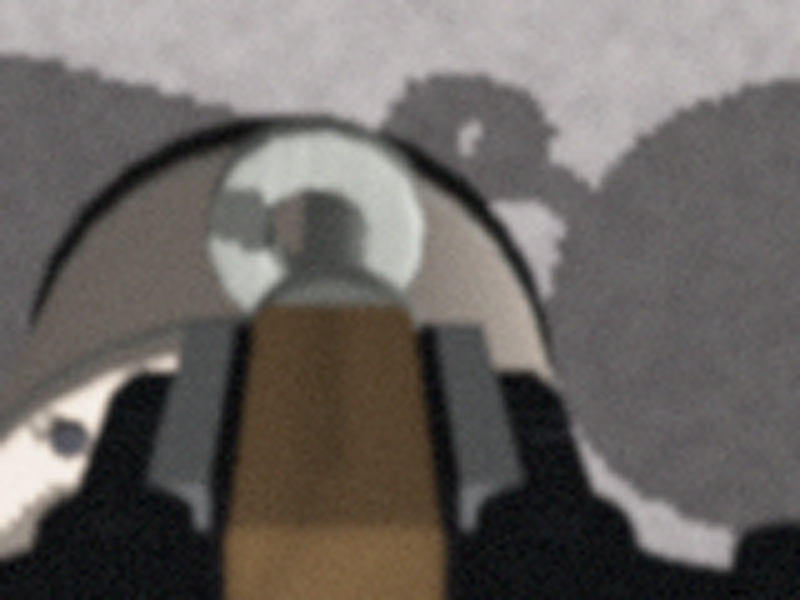

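View pics/both11.png

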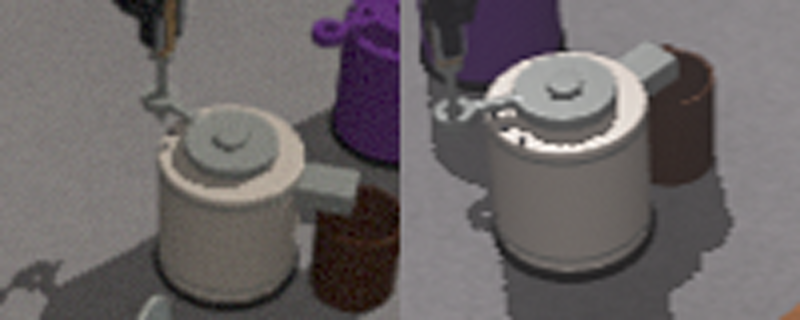

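Run:
```python
from h import *
import pickle
W=pickle.load(open('W11.pkl','rb')); f=lambda x,y:((x+.5)/5-.5+190,(y+.5)/5-.5+160)
for q in [(316,232),(316,237)]:
    e=onz(W,*f(*q),.144); d=e[:2]-[.5465,.2122]; c=e[:2]-[.4848,.1551]
    print(e,np.linalg.norm(d),np.radians(222.7-np.degrees(np.arctan2(d[1],d[0]))), 'chord->rad',2*np.arcsin(np.linalg.norm(c)/.17))
A=cam('scene');B=cam('side')
print(tri(A,(230+157/4-.4,130+102/4-.4),B,(180+(455-400)/4-.4,130+110/4-.4)))
delta()
```

```text
[0.46631155 0.23754532 0.144     ] 0.08409858985967611 1.0513913296537165 chord->rad 1.0403158671218713
[0.46705236 0.23738843 0.144     ] 0.08334497056795066 1.0522752236101287 chord->rad 1.0360833057544327
(array([0.46636324, 0.23621719, 0.13969956]), np.float64(0.002874269963969781))
t 12.7 pos [0.4677 0.2408 0.1987] yaw 78.2 q [ 0.344  0.287  1.709 -0.     1.146 -1.021] F [-0.83 -4.36 -3.05] gap 0.203
shift [0. 0. 0.] turn [-0.0004 -0.0004 -0.    ]
```

```bash
python3 -m handwheel '[[1,0,0,0,0,0,0],[1,0,0,0,0,0,0],[1,0,0,0,0,0,0],[1,0,0,0,0,0,0],[1,0,0,0,0,0,0]]'
python3 look.py 12
python3 - <<'E'
from h import *
im=imaging.read_camera('scene'); cv2.imwrite('pics/s12.png',im[:,:,::-1])
a=cv2.imread('pics/w11.png').astype(int);b=cv2.imread('pics/w12.png').astype(int)
print(abs(a-b)[180:240,200:300].mean())
E
```

```text
time_s: 13.2
position: [0.4678, 0.2409, 0.1987]
eef_rot: [[-0.979, 0.204, -0.0], [0.204, 0.979, -0.0], [0.0, -0.0, -1.0]]
force: [-0.6, -4.4, -3.5]
finger_gap: 0.201
t 13.35 pos [0.4678 0.2409 0.1987] yaw 78.21 q [ 0.344  0.287  1.709 -0.     1.146 -1.021] F [-0.9  -3.37 -2.83] gap 0.204
shift [0. 0. 0.] turn [-0.0003 -0.0003 -0.    ]
3.1750555555555557
```

View pics/s12.png

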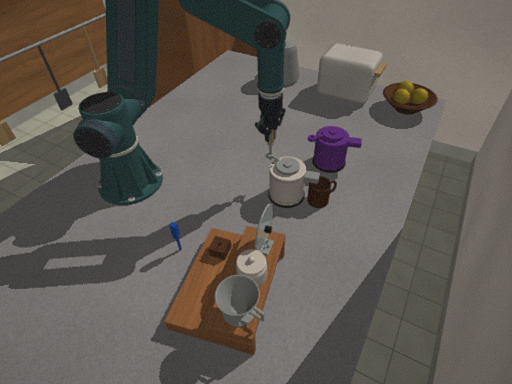

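View pics/w12z.png

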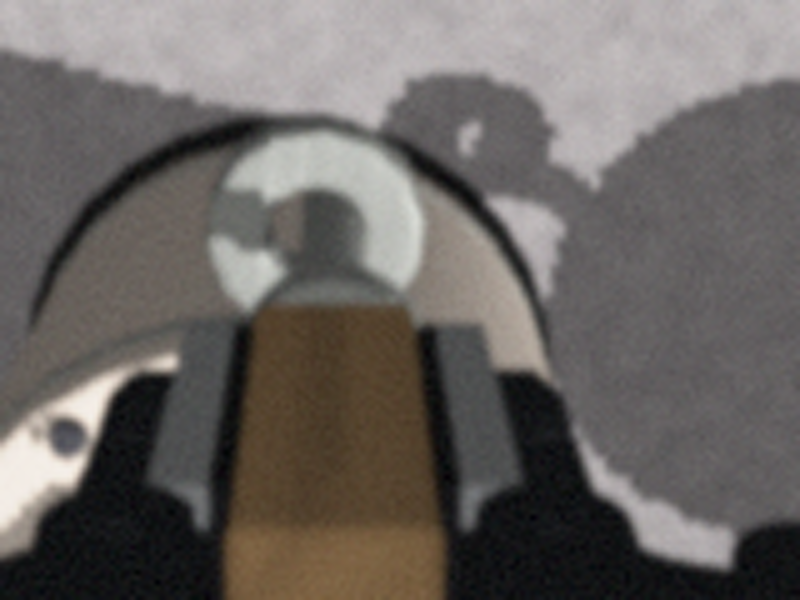

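The picture is unchanged from the one 0.65 s earlier: the ring centre is still at (316,235) in the crop, and the bystanders look to be where they started. Handing in.

```bash
python3 -c "
from plant import env
print(env.sign_off())"
```

```text
the job is handed in; nothing more can be done
None
```

I took the crank pin out of its block, put its shaft down through the eyelet, and swung the dial clockwise to the third click. I handed the job in at about 13.4 s with the gripper still holding the pin there; the hand-in gave no verdict.

My last checks showed:
- **Dial angle:** the eyelet seen in the wrist camera puts the dial at about 1.04–1.05 rad, against a target of 1.047. It did not move over the last 0.65 s. Triangulating the scene and side views put the eyelet about 1–2 mm away from that, roughly 0.02 rad, and about 4 mm lower than it can be.
- **Third pip:** it is hidden under the arm and gripper in the last wrist picture, so I judged the third click from the angle and not from the pip itself.
- **Pin:** its lower end is about 31 mm below the eyelet's upper face, worked out from the tool height and not seen directly. The gripper opening read 0.20, which matches the 18 mm grip.
- **Spring load:** the wrist force was about 3.5–4.5 N sideways, as expected at the third click. It also read about 3 N downward, which I did not explain.
- **Bystanders:** the mug, dripper, jar and glass lid look unmoved in the scene picture; I checked them by eye only. The wrist force at my readings showed no sign of the robot touching the doser.

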